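# Transfer a row of unlabelled specimen mounts to the inspection rack in order

### The arm

A 6-joint arm with a two-finger parallel gripper is mounted at the origin on a cart in front of the work surface, level with it; the furniture and walls round the work are solid. World frame = base frame: x ahead of the robot, y to its left, z up, the work surface at z = 0. Lengths are in mm, angles in rad, forces in N, time in s.
With the tool pointing down it reaches from about 275 to 1000 mm from the base axis. Payload 8.4 kg.
Tool frame: the origin (TCP) lies between the finger pads; the fingertips stand 22 mm ahead of it and the grasp point (between the pads) lies 3 mm ahead of it; z points along the fingers, y is the line along which they close (so a half turn about z gives the same grasp; the last joint's range is limited). The gripper opens to 85 mm and grips with 20 to 120 N. Pads are 22 mm wide; open, the fingers measure 114 mm over their backs; the gripper's body (76 mm by 85 mm) begins 54 mm behind the grasp point. The pads swing forward as they close: fully open they stand 13 mm farther back than shut.
Start: joints at [1.303, 0.353, 1.633, -0, 1.155, -0.002], TCP at [164.174, 603.055, 253.281] pointing down, gripper open.
Joint ranges: [-2.63, 2.63], [-0.92, 2.1], [0.06, 2.66], [-1.3, 4.44], [0, 2.69], [-3.02, 3.02]. Speed limits (rad/s): [2.22, 2.22, 2.79, 3.14, 3.14, 3.14].

### API

Orientations are given as [roll, pitch, yaw] about the fixed x, y, z axes, in that order (R = Rz(yaw) Ry(pitch) Rx(roll)).
In Python, from rig import r, grab_frame gives the robot as it stands.
- The arm moves only by the shell command python3 -m inch 'ROWS' [FORCE]. ROWS is JSON, a list of rows, each a list of 7 numbers: the turn, a rotation vector about the tool's x, y, z as a fraction of full scale, then the shift along the tool's x, y, z as a fraction of full scale, then the closure, from 0 (fully open) to 1 (shut). In form: [[rx, ry, rz, dx, dy, dz, fingers], ...]. A call has 1 to 8 rows; each row shifts and turns the commanded pose from where the row before left it, along the tool's axes as they then stand; what a row does not reach is not made up. Full scale, the value 1, is 2.5 cm for a shift and pi rad for a turn. A row lasts 1/12 s, in which the tool goes at most 41.7 mm and 7.16 degrees, less where a joint would pass 70% of its speed; a pose out of reach is approached as far as the arm can. A call with a number of a shift or a turn outside -1 to 1 is refused whole. A call with a gripper value outside its range is refused whole. The fingers move at their own pace and stop on an object; FORCE is the grip in N (left out, the last holds). Time passes only in rows, so rows that do not move let the fingers close. It gives the time, the measured TCP pose, the force, the opening and the grip force at its end, in the units of the state.
- r.sense(): the state, without advancing time (a new reading comes with each control period).
- grab_frame(name): name is "scene" or "side" or "wrist"; returns a dict with "pixels" (480x640x3 uint8, red, green, blue), "z_map" (480x640 float32, mm along the optical axis (not along the pixel's ray), 0 where there is no reading), "vertical_fov" (degrees; the focal length in pixels is half the picture's height over the tangent of half this angle, whatever the lens; pixels are square), "cx", "cy" (the principal point, pixels), "dist" ([k1, k2, p1, p2, k3] as OpenCV has them; the pictures are not rectified), "cam_to_world" (4x4, takes a point from camera to world coordinates). Camera axes: x right, y down, z forward; pixel columns grow to the right and rows downward; lengths in mm; the calibration is good to about 2 mm. A picture is of the moment at which its call begins.
- r.sign_off(): hands the job in; it is judged then, once.
The state is a dict: "clock": time; "qpos": joint angles; "qvel": joint speeds; "joint_efforts": joint torques, N m; "eef_pos": TCP position; "tcp_rot": TCP orientation; "contact_force": force on the tool from outside, world axes, zero at the start; "wrist_torque": the same for the moment, N m; "opening": opening from 0.0 (shut) to 1.0 (fully open); "grasp_force": force on a finger pad.
Only numpy, scipy, OpenCV 4.12 (cv2) and the standard library are available. Lean on these libraries where they do the work, as an engineer would, in place of code of your own. Each camera call takes 0.05 s, during which the arm holds its last target. There are 200 camera calls.

### The job

The four black specimen mounts bear no labels: the record lists them by their place in the row, counted from the end with the brass knob. Move them from the grey rinse rack into the empty aluminium inspection rack in the same order counted from its own knob (the mount next to the knob goes into the well next to the knob, and so on, even if the racks lie opposite ways round), each flat in its well, polished face up. Lower them gently, do not drop or tip any, and leave the glass dish and the loupe where they stand.

Things in the scene. Friction and masses are not known exactly. Their poses are not given: they have to be found in the camera images.
- mount_1_center (a point): Specimen mount: upright black resin cylinder 30 mm across, 26 mm high, 30 g, polished face up; the bright metal section in it is a disc 16 mm across. Starts in the rinse rack's well at y = +76.5 mm. Point: its centre, 13 mm above its underside (17 mm over the worktop in a well; its top is 30 mm over the worktop, 22 mm above the slab). z: its axis, up.
- mount_2_center (a point): Specimen mount: upright black resin cylinder 30 mm across, 26 mm high, 30 g, polished face up; the bright metal section in it is a square 15 mm wide. Starts in the rinse rack's well at y = +25.5 mm. Point: its centre, 13 mm above its underside (17 mm over the worktop in a well; its top is 30 mm over the worktop, 22 mm above the slab). z: its axis, up.
- mount_3_center (a point): Specimen mount: upright black resin cylinder 30 mm across, 26 mm high, 30 g, polished face up; the bright metal section in it is a ring 21 mm across. Starts in the rinse rack's well at y = -25.5 mm. Point: its centre, 13 mm above its underside (17 mm over the worktop in a well; its top is 30 mm over the worktop, 22 mm above the slab). z: its axis, up.
- mount_4_center (a point): Specimen mount: upright black resin cylinder 30 mm across, 26 mm high, 30 g, polished face up; the bright metal section in it is a strip 6 x 22 mm. Starts in the rinse rack's well at y = -76.5 mm. Point: its centre, 13 mm above its underside (17 mm over the worktop in a well; its top is 30 mm over the worktop, 22 mm above the slab). z: its axis, up.
- rinse_rack: Grey plastic rinse rack, drain holes in its wells, full at the start. Fixed slab 66 x 244 x 8 mm with a row of 4 round wells, 46 mm across, 4 mm deep (floor 4 mm, slab top 8 mm over the worktop), centres at y = +76.5, +25.5, -25.5, -76.5 mm, x = 0. Origin: centre of its underside. y: along the row; x: across it; z: up. One end (either) has the knob, the other a flush plug.
- inspection_rack: Bare aluminium inspection rack, felt in its wells, empty at the start. Fixed slab 66 x 244 x 8 mm with a row of 4 round wells, 46 mm across, 4 mm deep (floor 4 mm, slab top 8 mm over the worktop), centres at y = +76.5, +25.5, -25.5, -76.5 mm, x = 0. Origin: centre of its underside. y: along the row; x: across it; z: up. One end (either) has the knob, the other a flush plug.
- rinse_knob: Knurled brass lifting knob, 20 mm across, 18 mm high, fixed on top of the rinse rack at one end, on the row's line, 111 mm from the rack's middle (34.5 mm past the end well). It marks the end from which the row is counted. Origin: centre of its underside, on the slab top.
- inspection_knob: Knurled brass lifting knob, 20 mm across, 18 mm high, fixed on top of the inspection rack at one end, on the row's line, 111 mm from the rack's middle (34.5 mm past the end well). It marks the end from which the row is counted. Origin: centre of its underside, on the slab top.
- petri_dish: Bystander: loose clear glass dish, 60 mm across, 14 mm high, on the worktop. Origin: centre of its underside.
- loupe: Bystander: loose black eye loupe, 39 mm across, 38 mm high, standing on the worktop. Origin: centre of its underside.
- stereo_microscope: Fixed obstacle beside the work: white stereo microscope, about 0.40 m high; with its eyepieces and light arms it fills x from 0.42 m outward, y from -0.24 to +0.12 m. Both racks lie to its left (+y); when coming from its right, swing round in front of it, nearer to the robot. Origin: centre of its underside.
Not all that is in view belongs to the job. What is shaped like the part that bears mount_4_center but pink is not meant.

How it is judged:
By the outcome, as a careful person would: the job done as asked, in the order asked, and still so for the second after the job is handed in, with the robot touching nothing.
It also fails if it takes over 96 s, if anything falls off the work surface, if the arm or the gripper's body presses on something with over 40 N, if the wrist force passes 120 N, or if a joint passes its speed limit or range.

## Working session

There is one attempt and no reset: what is moved stays moved. The work goes in short steps, Python scripts to look and compute and a shell command to move; the robot and the scene stay as the last step left them, time stands still between calls to the robot, and variables do not carry over. Pictures are saved under pics/ and viewed, at most 14 in all, crops included, and the job is handed in when it is done.

```bash
ls; mkdir -p pics; python3 - <<'E'
from rig import r, grab_frame
import cv2,numpy as np,pickle
s=r.sense();print(s)
for n in ["scene","side","wrist"]:
    f=grab_frame(n);pickle.dump(f,open(f'{n}0.pkl','wb'))
    cv2.imwrite(f'pics/{n}0.png',f["pixels"][:,:,::-1])
    print(n,f["vertical_fov"],f["cx"],f["cy"],f["dist"],np.round(f["cam_to_world"],3).tolist())
E
```

```text
pics
{'clock': 0.0, 'qpos': array([ 1.30259485e+00,  3.53664787e-01,  1.63415322e+00,  1.32066763e-05,
        1.15518590e+00, -2.42244644e-03]), 'qvel': array([-2.42149865e-04,  2.47896189e-04, -4.47559388e-04, -3.86145616e-04,
       -9.74384702e-05,  5.91885688e-04]), 'joint_efforts': array([-9.00094819e-04, -6.05216074e+01, -3.42046988e+01, -2.07519824e-04,
        9.10491130e-03, -1.53880825e-05]), 'eef_pos': array([164.05296062, 602.61588765, 252.54309711]), 'tcp_rot': array([-3.14018143e+00, -1.54935019e-05,  2.87580827e+00]), 'contact_force': array([-0.47833951, -0.16508948, -0.41581115]), 'wrist_torque': array([0.0086834 , 0.01808852, 0.00487054]), 'grasp_force': 0.0, 'opening': 0.9989262528642164}
scene 53.26576094338281 321.0880283805993 234.22544274035667 [-0.11402502  0.          0.          0.          0.        ] [[-0.586, -0.473, 0.658, -46.525], [-0.811, 0.337, -0.479, 611.135], [0.004, -0.814, -0.581, 559.666], [0.0, 0.0, 0.0, 1.0]]
side 42.05242814268229 319.0052937069095 242.6854388107389 [0.07227752 0.         0.         0.         0.        ] [[-0.988, -0.137, 0.075, 409.675], [-0.156, 0.822, -0.547, 893.112], [0.013, -0.552, -0.834, 1121.56], [0.0, 0.0, 0.0, 1.0]]
wrist 67.27225072329504 320.9584768264317 241.17494693196912 [-0.06408421  0.          0.          0.          0.        ] [[0.263, 0.924, 0.279, 94.98], [0.965, -0.252, -0.077, 621.63], [-0.001, 0.289, -0.957, 372.737], [0.0, 0.0, 0.0, 1.0]]
```

View pics/scene0.png

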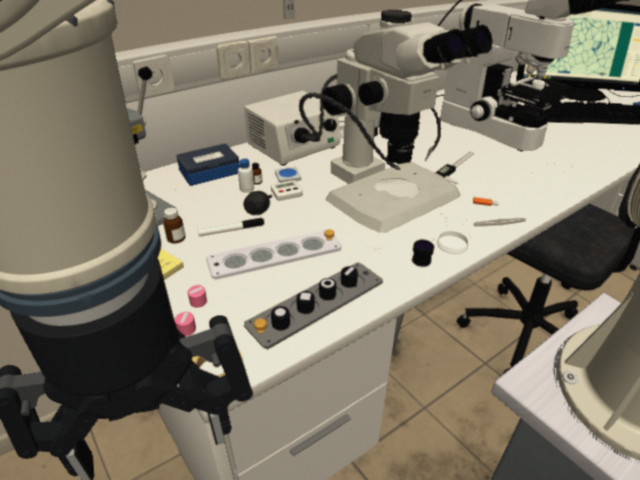

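View pics/side0.png

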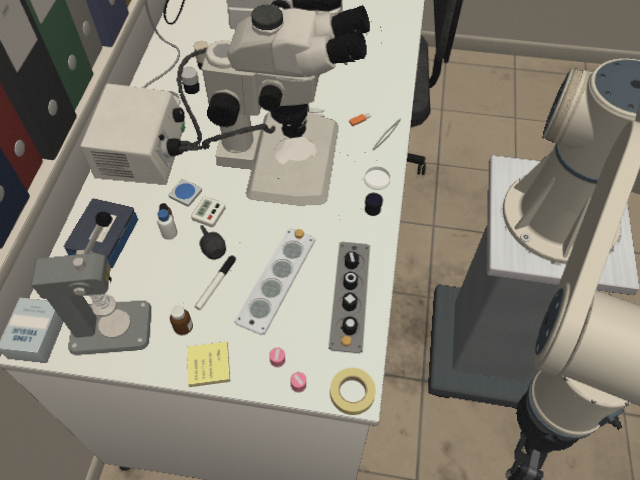

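View pics/wrist0.png

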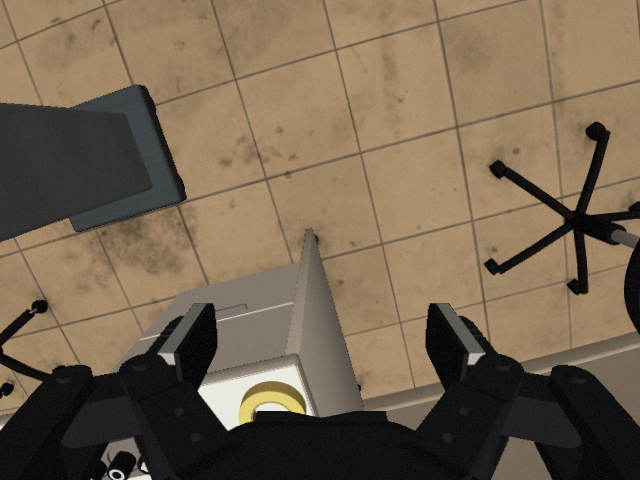

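The scene view shows the grey rinse rack with its knob at (261,324). From the knob, the mounts are disc (281,318), square (306,301), ring (328,288) and strip (349,275). The aluminium rack has its knob at (329,234), with wells at (314,243), (288,249), (262,255) and (236,261). In the side view the rinse knob is at (347,341) with mounts up to (352,260), and the inspection knob is at (299,234) with wells from (291,249) to (260,308). The knobs are at opposite ends. The pink cylinders at (198,296) and (185,323) are decoys, because the mounts are black. The wrist camera sees the desk edge.

```bash
cat > h.py <<'E'
import numpy as np,cv2
def K(f):
    fl=240/np.tan(np.radians(f["vertical_fov"])/2)
    return np.array([[fl,0,f["cx"]],[0,fl,f["cy"]],[0,0,1.]])
def rays(f,p):
    u=cv2.undistortPoints(np.float64(p).reshape(-1,1,2),K(f),np.array(f["dist"]))[:,0]
    T=f["cam_to_world"];d=np.c_[u,np.ones(len(u))]@T[:3,:3].T
    return T[:3,3],d/np.linalg.norm(d,axis=1)[:,None]
def plane(f,p,z):
    o,d=rays(f,p);return o+d*((z-o[2])/d[:,2])[:,None]
def tri(f,p,g,q):
    a,d=rays(f,p);b,e=rays(g,q);out=[]
    for i in range(len(d)):
        s,t=np.linalg.lstsq(np.c_[d[i],-e[i]],b-a,rcond=None)[0]
        x,y=a+s*d[i],b+t*e[i];out.append(np.r_[(x+y)/2,np.linalg.norm(x-y)])
    return np.array(out)
def blob(f,p,kind,h=9):
    """centroid of the bright/brass/dark blob nearest pixel p in a small window"""
    x,y=p;im=f["pixels"][y-h:y+h+1,x-h:x+h+1].astype(int)
    R,G,B=im[...,0],im[...,1],im[...,2]
    m={'bright':im.min(2)>130,'brass':(R-B>60),'dark':im.max(2)<50}[kind].astype(np.uint8)
    n,l,st,c=cv2.connectedComponentsWithStats(m)
    k=1+np.argmax(st[1:,4]) if n>1 else 0
    return c[k]+[x-h,y-h]
E
python3 - <<'E'
import pickle,numpy as np,cv2
from h import *
S=pickle.load(open('scene0.pkl','rb'));D=pickle.load(open('side0.pkl','rb'))
s=[(281,313),(306,297),(328,285),(349,271)];d=[(349,325),(350,301),(350,281),(352,260)]
a=[blob(S,p,'bright') for p in s];b=[blob(D,p,'bright') for p in d]
print(np.round(a,1).tolist(),np.round(b,1).tolist());M=tri(S,a,D,b);print('mount tops',np.round(M,1).tolist(),np.linalg.norm(np.diff(M[:,:2],axis=0),axis=1))
ka=[blob(S,p,'brass',12) for p in [(261,324),(329,234)]];kb=[blob(D,p,'brass',12) for p in [(347,341),(299,234)]]
print('knobs',np.round(tri(S,ka,D,kb),1).tolist())
W=tri(S,[(314,243),(288,249),(262,255),(236,261)],D,[(291,249),(281,268),(271,288),(260,308)]);print('wells',np.round(W,1).tolist())
c1=cv2.resize(S["pixels"][220:350,180:390],None,fx=3,fy=3,interpolation=3)[:,:,::-1]
c2=cv2.resize(D["pixels"][225:365,225:385],None,fx=2.75,fy=2.75,interpolation=3)[:,:,::-1]
h=max(c1.shape[0],c2.shape[0]);o=np.zeros((h,800,3),np.uint8)
c1=c1[:,:]; c1=cv2.resize(c1,(440,272));o[:272,:440]=c1;c2=cv2.resize(c2,(355,310));o[:310,445:800]=c2
cv2.imwrite('pics/crop.png',o)
E
```

```text
[[279.7, 311.6], [305.2, 295.8], [325.4, 280.3], [346.2, 264.1]] [[349.7, 322.1], [349.5, 298.0], [350.4, 276.9], [351.7, 256.6]]
mount tops [[420.5, 350.0, 33.1, 0.2], [427.6, 297.5, 32.6, 0.5], [431.8, 254.2, 40.6, 0.4], [435.0, 210.3, 50.8, 4.1]] [52.92857747 43.56148796 43.98952319]
knobs [[422.7, 384.5, 23.5, 0.5], [555.1, 154.3, 22.7, 1.6]]
wells [[566.3, 183.8, 4.7, 3.0], [578.2, 235.4, 6.1, 1.6], [589.1, 286.3, 7.6, 1.7], [601.7, 334.4, 7.2, 1.8]]
```

View pics/crop.png

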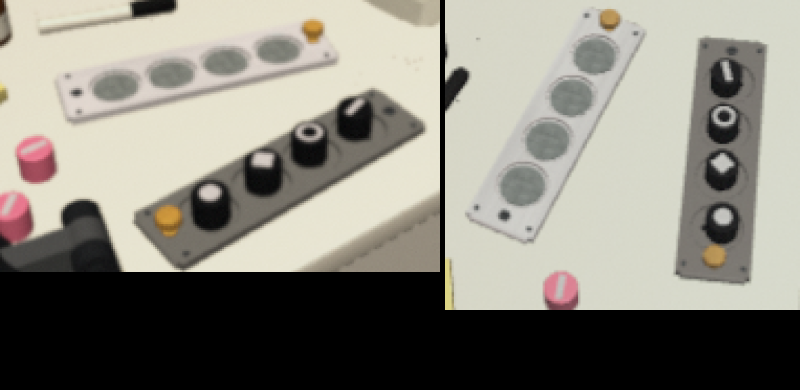

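The crop confirms it. From the rinse knob the order is disc, square, ring, strip, all black, and the strip mount at the far end is black rather than pink. The inspection knob is at the opposite (low y) end. I will turn the tool to yaw π/2, so that tool x is world +y and tool y is world +x, and refine the positions.

```bash
python3 -m inch '[[0,0,0.0378,0,0,0,0],[0,0,0.0378,0,0,0,0],[0,0,0.0378,0,0,0,0],[0,0,0.0378,0,0,0,0],[0,0,0.0378,0,0,0,0],[0,0,0.0378,0,0,0,0],[0,0,0.0378,0,0,0,0],[0,0,0.0378,0,0,0,0]]' 30
python3 -m inch '[[0,0,0.0378,0,0,0,0],[0,0,0.0378,0,0,0,0],[0,0,0.0374,0,0,0,0.3],[0,0,0,0,0,0,0.3],[0,0,0,0,0,0,0.3],[0,0,0,0,0,0,0.3]]'
python3 - <<'E'
import pickle,numpy as np,cv2
from h import *
from rig import r
S=pickle.load(open('scene0.pkl','rb'));D=pickle.load(open('side0.pkl','rb'))
s=[(281,313),(306,297),(328,284),(349,271)];d=[(349,325),(350,300),(350,280),(352,258)]
a=[blob(S,p,'bright',h) for p,h in zip(s,[7,7,5,5])];b=[blob(D,p,'bright',h) for p,h in zip(d,[6,6,6,6])]
print(np.round(a,1).tolist(),np.round(b,1).tolist());print(np.round(tri(S,a,D,b),1).tolist());print(np.round(plane(D,b,30),1).tolist(),np.round(plane(S,a,30),1).tolist())
E
```

```text
clock: 0.82
eef_pos: [164.1, 602.9, 253.0]
tcp_rot: [-3.141, 0.001, 1.92]
contact_force: [-0.7, -0.8, -0.1]
opening: 1.0
grasp_force: 0.0
clock: 1.32
eef_pos: [164.2, 603.0, 253.1]
tcp_rot: [-3.142, 0.0, 1.575]
contact_force: [-1.1, 0.9, -0.5]
opening: 0.7
grasp_force: 0.0
[[279.7, 311.6], [305.2, 295.8], [327.8, 282.7], [349.2, 270.2]] [[349.7, 322.1], [349.5, 298.0], [350.5, 277.4], [351.7, 256.6]]
[[420.5, 350.0, 33.1, 0.2], [427.6, 297.5, 32.6, 0.5], [431.6, 249.9, 32.9, 1.7], [435.6, 201.1, 33.7, 1.2]]
[[420.5, 348.5, 30.0], [427.7, 296.4, 30.0], [431.8, 249.1, 30.0], [435.8, 199.5, 30.0]] [[423.3, 348.3, 30.0], [430.1, 295.7, 30.0], [434.6, 246.8, 30.0], [439.2, 197.4, 30.0]]
```

```bash
cat > look.py <<'E'
import sys,pickle,cv2
from rig import grab_frame
n=sys.argv[1];f=grab_frame('wrist');pickle.dump(f,open(n+'.pkl','wb'));cv2.imwrite(f'pics/{n}.png',f["pixels"][:,:,::-1])
E
python3 -m inch '[[0,0,0,-0.8,0.9,0,0.3],[0,0,0,-0.8,0.9,0,0.3],[0,0,0,-0.8,0.9,0,0.3],[0,0,0,-0.8,0.9,0,0.3],[0,0,0,-0.8,0.9,0,0.3],[0,0,0,-0.8,0.9,0,0.3],[0,0,0,-0.8,0.9,0,0.3],[0,0,0,-0.8,0.9,0,0.3]]'
python3 -m inch '[[0,0,0,-0.8,0.9,0,0.3],[0,0,0,-0.8,0.9,0,0.3],[0,0,0,-0.8,0.8,0,0.3],[0,0,0,-0.8,0.8,0,0.3],[0,0,0,0,0,0,0.3],[0,0,0,0,0,0,0.3],[0,0,0,0,0,0,0.3]]'
python3 look.py w1
python3 -m inch '[[0,0,0,-0.8,0,0,0.3],[0,0,0,-0.8,0,0,0.3],[0,0,0,-0.8,0,0,0.3],[0,0,0,-0.8,0,0,0.3],[0,0,0,-0.8,0,0,0.3],[0,0,0,0,0,0,0.3],[0,0,0,0,0,0,0.3],[0,0,0,0,0,0,0.3]]'
python3 look.py w2
```

```text
clock: 1.98
eef_pos: [345.1, 442.0, 253.4]
tcp_rot: [3.141, -0.0, 1.574]
contact_force: [0.9, -0.1, -0.6]
opening: 0.701
grasp_force: 0.0
clock: 2.57
eef_pos: [429.0, 363.2, 253.3]
tcp_rot: [-3.141, -0.0, 1.572]
contact_force: [-0.3, -0.3, 0.3]
opening: 0.695
grasp_force: 0.0
clock: 3.28
eef_pos: [429.0, 264.1, 253.5]
tcp_rot: [3.141, -0.001, 1.572]
contact_force: [-0.3, 0.9, 1.2]
opening: 0.699
grasp_force: 0.0
```

View pics/w1.png

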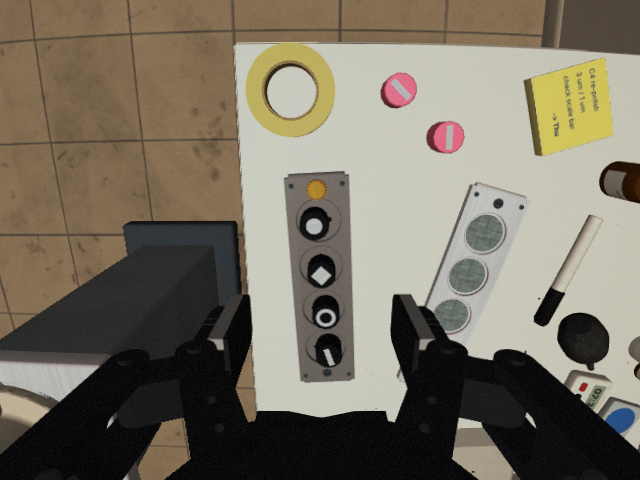

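View pics/w2.png

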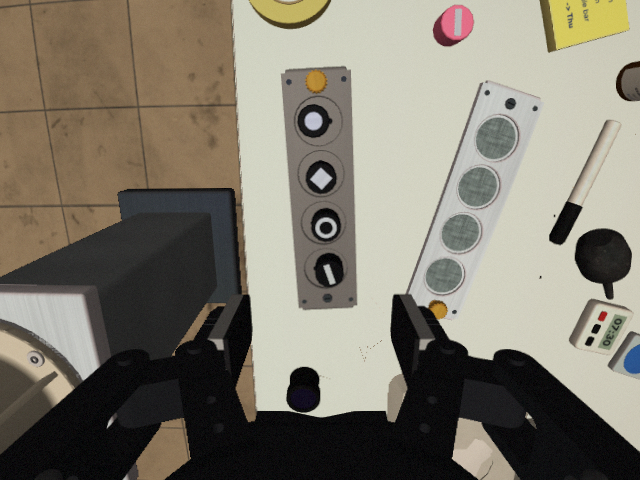

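The w2 view (w1 gives the same order) shows the mount sections at (314,121) disc, (321,178) square, (327,228) ring and (330,274) strip. The wells are at (497,137), (479,187), (461,233) and (445,275), with the inspection knob at (438,311). In w1 the mounts are at (315,226), (321,274), (326,317) and (327,355), and three wells are clear of the fingers.

```bash
python3 - <<'E'
import pickle,numpy as np,cv2
from h import *
A=pickle.load(open('w1.pkl','rb'));B=pickle.load(open('w2.pkl','rb'))
a=[blob(A,p,'bright',14) for p in [(315,226),(321,274),(326,317),(327,355)]]
b=[blob(B,p,'bright',15) for p in [(314,121),(321,178),(327,228),(330,274)]]
T=tri(A,a,B,b);print('tops',np.round(T,1).tolist());print('w2@30',np.round(plane(B,b,30),1).tolist())
def wells(F,ps):
    out=[]
    for x,y in ps:
        h=26;im=F["pixels"][y-h:y+h+1,x-h:x+h+1]
        g=cv2.GaussianBlur(im,(5,5),0).max(2);m=((g<150)&(g>60)).astype(np.uint8)
        m=cv2.morphologyEx(m,cv2.MORPH_OPEN,np.ones((7,7),np.uint8))
        cs,_=cv2.findContours(m,0,1);c=max(cs,key=cv2.contourArea);e=cv2.fitEllipse(c);out.append([e[0][0]+x-h,e[0][1]+y-h]);print(np.round(e[1],1),end=' ')
    return out
wb=wells(B,[(497,137),(479,187),(461,233),(445,275)]);wa=wells(A,[(486,233),(468,276),(452,316)])
print('\nwells',np.round(tri(A,wa,B,wb[:3]),1).tolist());P=plane(B,wb,5);print(np.round(P,1).tolist(),np.linalg.norm(np.diff(P,axis=0),axis=1))
kb=[blob(B,p,'brass',15) for p in [(316,82),(438,311)]];print('knobs@24',np.round(plane(B,kb,24),1).tolist())
# rinse wells: slab corners
for F,c in ((B,[(283,69),(350,67),(355,307),(300,309)]),):print('rinse corners',np.round(plane(F,c,8),0).tolist())
# finger tips
Z=B["z_map"];o,T4=0,B["cam_to_world"]
for box in ((200,290,255,380),(390,290,445,380)):
    x0,y0,x1,y1=box;yy,xx=np.mgrid[y0:y1,x0:x1];z=Z[y0:y1,x0:x1].ravel();k=(z>20)&(z<250)
    u=cv2.undistortPoints(np.c_[xx.ravel(),yy.ravel()].astype(float).reshape(-1,1,2),K(B),np.array(B["dist"]))[:,0]
    Pc=np.c_[u,np.ones(len(u))]*z[:,None];W=Pc[k]@T4[:3,:3].T+T4[:3,3]
    print('finger min z',np.percentile(W[:,2],[1,5]),'x',np.percentile(W[:,0],[1,99]),'y',np.percentile(W[:,1],[1,99]))
E
```

```text
tops [[423.7, 348.4, 29.8, 0.3], [430.8, 296.0, 29.6, 0.1], [435.5, 247.8, 29.2, 0.1], [439.3, 198.7, 29.8, 0.2]]
w2@30 [[423.8, 348.4, 30.0], [430.8, 296.1, 30.0], [435.6, 248.0, 30.0], [439.4, 198.8, 30.0]]
[37.  41.2] [35.4 39.2] [33.7 37.2] [32.  35.5] [34.1 38.2] [32.6 36.4] [31.4 32.1] 
wells [[606.3, 334.6, 3.6, 0.1], [593.3, 285.3, 3.6, 0.1], [581.7, 235.3, 0.8, 1.1]]
[[605.6, 334.6, 5.0], [592.6, 285.5, 5.0], [579.4, 236.5, 5.0], [566.4, 187.3, 5.0]] [50.87330773 50.66451044 50.91937498]
knobs@24 [[426.3, 383.2, 24.0], [558.0, 155.1, 24.0]]
rinse corners [[395.0, 396.0, 8.0], [458.0, 398.0, 8.0], [469.0, 150.0, 8.0], [408.0, 147.0, 8.0]]
finger min z [238.09297276 242.20856754] x [388.28846987 407.66460785] y [253.60816966 280.78931103]
finger min z [237.99656278 242.50424054] x [454.35212963 473.73328972] y [253.75696957 280.89865188]
```

Two wrist views agree well: mount tops stand at 29.6 mm and well floors at 3.6 mm, against 30 and 4 expected. I start with the strip mount at (439.3,198.7), bound for (606,334.5). I also check the microscope's outline for the later approach.

```bash

python3 -m inch '[[0,0,0,-0.87,0.14,0.7,0.3],[0,0,0,-0.87,0.14,1,0.3],[0,0,0,-0.87,0.13,1,0.3],[0,0,0,0,0,1,0.3],[0,0,0,0,0,1,0.3],[0,0,0,0,0,1,0.3],[0,0,0,0,0,0.8,0.3],[0,0,0,0,0,0,0.3]]'
python3 -m inch '[[0,0,0,0,0,0.5,0.3],[0,0,0,0,0,0.5,0.3],[0,0,0,0,0,0.4,0.3],[0,0,0,0,0,0.4,0.3],[0,0,0,0,0,0.3,0.3],[0,0,0,0,0,0.2,0.3],[0,0,0,0,0,0,0.3],[0,0,0,0,0,0,0.3]]'
python3 look.py w3
python3 - <<'E'
import numpy as np,cv2
from h import *
from rig import grab_frame
for n in ('side','scene'):
    F=grab_frame(n);Z=F["z_map"];yy,xx=np.mgrid[0:480,0:640]
    u=cv2.undistortPoints(np.c_[xx.ravel(),yy.ravel()].astype(float).reshape(-1,1,2),K(F),np.array(F["dist"]))[:,0]
    P=(np.c_[u,np.ones(len(u))]*Z.reshape(-1,1))[Z.ravel()>0]@F["cam_to_world"][:3,:3].T+F["cam_to_world"][:3,3]
    for z0 in range(20,560,60):
        Q=P[(P[:,2]>z0)&(P[:,2]<z0+60)&(P[:,0]>300)&(P[:,0]<800)&(P[:,1]>-250)&(P[:,1]<160)]
        if len(Q)>20:print(n,z0,len(Q),'x',np.percentile(Q[:,0],[1,99]).round(),'y',np.percentile(Q[:,1],[1,99]).round(),'closest ymax for x<560',Q[Q[:,0]<560][:,1].max(initial=-999).round())
    if n=='scene':
      print('arm above: ',[(z,P[(P[:,2]>z)&(P[:,2]<z+50)&(np.hypot(P[:,0]-439,P[:,1]-199)<150)].min(0,initial=9e3).round().tolist()) for z in range(100,600,50)])
E
```

```text
clock: 4.0
eef_pos: [437.4, 197.7, 87.5]
tcp_rot: [-3.136, 0.002, 1.572]
contact_force: [-1.0, 0.3, -0.3]
opening: 0.699
grasp_force: 0.0
clock: 4.67
eef_pos: [439.4, 197.8, 33.3]
tcp_rot: [-3.141, 0.0, 1.571]
contact_force: [-0.6, 1.7, 0.9]
opening: 0.702
grasp_force: 0.0
side 20 6083 x [522. 774.] y [-185.  135.] closest ymax for x<560 160.0
side 80 713 x [580. 800.] y [-73.  30.] closest ymax for x<560 -999.0
side 140 1028 x [575. 766.] y [-65.  83.] closest ymax for x<560 -999.0
side 200 3010 x [556. 773.] y [-58. 107.] closest ymax for x<560 -28.0
side 260 2949 x [555. 775.] y [-90.  10.] closest ymax for x<560 -7.0
side 320 6240 x [412. 713.] y [-122.  138.] closest ymax for x<560 160.0
side 380 2679 x [371. 672.] y [-113.  160.] closest ymax for x<560 160.0
side 440 1341 x [377. 457.] y [122. 156.] closest ymax for x<560 159.0
side 500 872 x [378. 795.] y [110. 160.] closest ymax for x<560 160.0
scene 20 3601 x [390. 695.] y [-234.   68.] closest ymax for x<560 158.0
scene 80 581 x [578. 799.] y [-87.  42.] closest ymax for x<560 -999.0
scene 140 964 x [574. 768.] y [-95.  86.] closest ymax for x<560 -999.0
scene 200 1088 x [553. 739.] y [-104.  106.] closest ymax for x<560 -29.0
scene 260 701 x [436. 576.] y [-106.  147.] closest ymax for x<560 159.0
scene 320 1821 x [398. 521.] y [-129.  155.] closest ymax for x<560 160.0
scene 380 965 x [362. 502.] y [-125.  134.] closest ymax for x<560 135.0
scene 440 315 x [312. 370.] y [ 97. 158.] closest ymax for x<560 159.0
arm above:  [(100, [371.0, 175.0, 100.0]), (150, [400.0, 167.0, 150.0]), (200, [398.0, 168.0, 200.0]), (250, [400.0, 172.0, 250.0]), (300, [368.0, 124.0, 300.0]), (350, [340.0, 112.0, 350.0]), (400, [310.0, 99.0, 400.0]), (450, [292.0, 94.0, 450.0]), (500, [9000.0, 9000.0, 9000.0]), (550, [9000.0, 9000.0, 9000.0])]
```

View pics/w3.png

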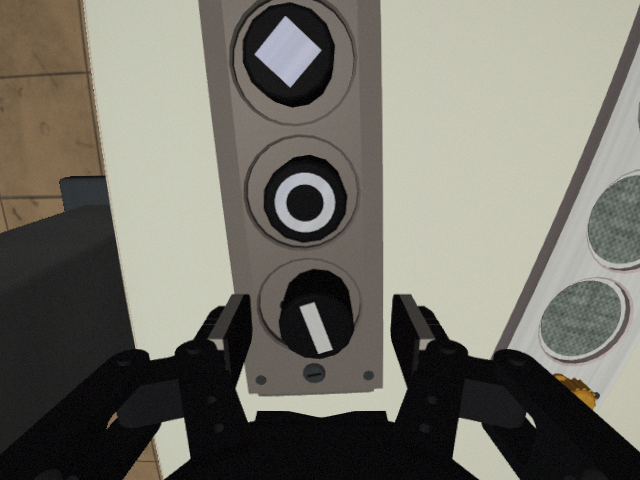

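The strip mount at (317,330) sits centred between the pads and clear of its neighbours. I close the gripper and lift it, then move to its well.

```bash

python3 -m inch '[[0,0,0,0,0,0,1],[0,0,0,0,0,0,1],[0,0,0,0,0,0,1],[0,0,0,0,0,0,1],[0,0,0,0,0,0,1],[0,0,0,0,0,0,1]]' 30
python3 -m inch '[[0,0,0,0,0,-0.1,1],[0,0,0,0,0,-0.3,1],[0,0,0,0,0,-0.6,1],[0,0,0,0,0,-0.7,1],[0,0,0,0,0,-0.7,1],[0,0,0,0,0,0,1],[0,0,0,0,0,0,1]]'
python3 look.py w4; python3 - <<'E'
import pickle,numpy as np,cv2
from h import *
F=pickle.load(open('w4.pkl','rb'));Z=F["z_map"];yy,xx=np.mgrid[250:400,200:450]
u=cv2.undistortPoints(np.c_[xx.ravel(),yy.ravel()].astype(float).reshape(-1,1,2),K(F),np.array(F["dist"]))[:,0]
z=Z[250:400,200:450].ravel();P=(np.c_[u,np.ones(len(u))]*z[:,None])@F["cam_to_world"][:3,:3].T+F["cam_to_world"][:3,3]
im=F["pixels"][250:400,200:450].reshape(-1,3);k=(z>0)&(P[:,2]>45)
b=k&(im.min(1)>130);print('bright',b.sum(),np.median(P[b],0))
for x0 in range(400,490,8):
    q=k&(P[:,0]>x0)&(P[:,0]<x0+8)
    if q.sum()>5:print(x0,P[q,2].min().round(1),np.median(P[q,2]).round(1))
E
```

```text
clock: 5.32
eef_pos: [439.6, 197.9, 33.8]
tcp_rot: [3.141, -0.0, 1.571]
contact_force: [-1.6, 0.4, 6.1]
opening: 0.331
grasp_force: 29.2
clock: 5.9
eef_pos: [440.1, 198.1, 94.4]
tcp_rot: [3.139, -0.001, 1.571]
contact_force: [0.0, -0.6, -0.1]
opening: 0.334
grasp_force: 29.7
bright 906 [442.11837054 200.62494575  90.38005989]
400 114.9 125.3
408 78.6 123.4
416 75.8 123.5
424 64.5 109.6
432 64.2 89.7
440 64.4 89.9
448 64.0 89.9
456 67.1 116.6
464 77.7 119.9
472 112.8 126.3
480 116.7 118.7
```

View pics/w4.png

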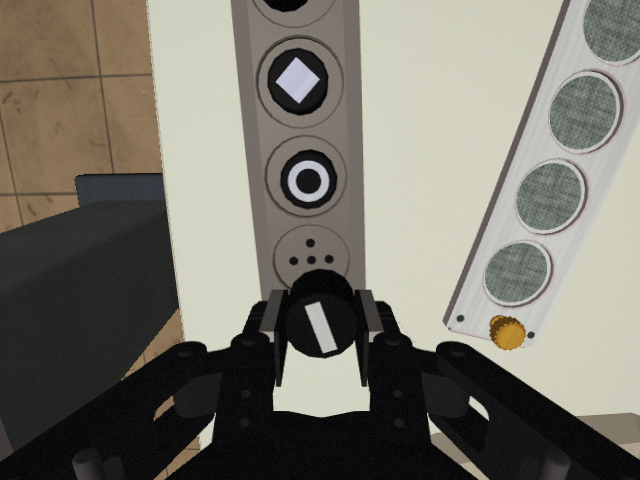

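The strip mount is held level: top at 90 mm, bottom at 64 mm, with the TCP at 94.4. I carry it over its well and take one close look before lowering.

```bash

python3 -m inch '[[0,0,0,0.3,0.36,0,1],[0,0,0,0.7,0.85,0,1],[0,0,0,0.9,1,0,1],[0,0,0,0.9,1,0,1],[0,0,0,0.9,1,0,1],[0,0,0,0.9,1,0,1],[0,0,0,0.6,0.9,0,1],[0,0,0,0.22,0.49,0,1]]'
python3 -m inch '[[0,0,0,0,0,0.3,1],[0,0,0,0,0,0.4,1],[0,0,0,0,0,0.4,1],[0,0,0,0,0,0,1],[0,0,0,0,0,0,1]]'
python3 look.py w5
```

```text
clock: 6.62
eef_pos: [607.0, 336.2, 92.0]
tcp_rot: [3.141, -0.001, 1.572]
contact_force: [-0.1, -1.3, -0.9]
opening: 0.338
grasp_force: 29.7
clock: 7.03
eef_pos: [602.8, 332.3, 64.1]
tcp_rot: [-3.139, 0.002, 1.571]
contact_force: [0.2, 0.1, -0.3]
opening: 0.331
grasp_force: 29.7
```

View pics/w5.png

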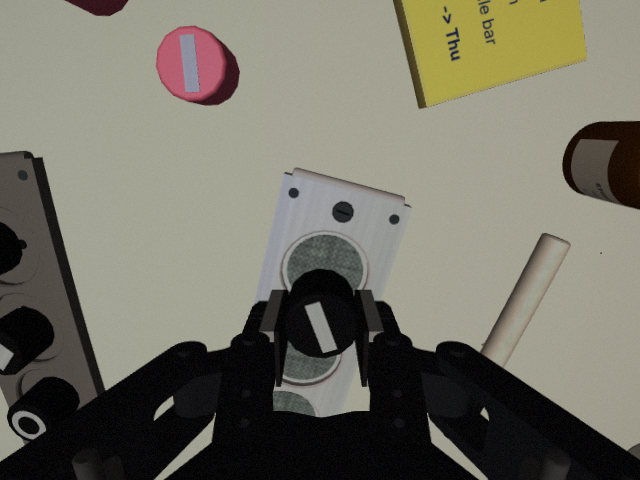

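The strip mount is above the end well, whose rim is centred near (325,270). I check the offset numerically.

```bash
python3 - <<'E'
import pickle,numpy as np
from h import *
from rig import r
F=pickle.load(open('w5.pkl','rb'));
# far, left, right rim of the well (slab top)
P=plane(F,[(325,231),(282,270),(368,270)],8);print(P.round(1).tolist())
p=P[:,:2];c=np.linalg.solve(2*(p[1:]-p[0]),(p[1:]**2).sum(1)-(p[0]**2).sum());print('well',c,np.linalg.norm(p-c,axis=1))
print('mount top@60',plane(F,[(319,327)],60).round(1),r.sense()['eef_pos'])
E
```

```text
[[606.6, 357.6, 8.0], [584.2, 336.4, 8.0], [629.2, 336.4, 8.0]]
well [606.66789934 335.03352587] [22.56036884 22.56036884 22.56036884]
mount top@60 [[604.  333.1  60. ]] [603.52999072 332.662106    65.14831285]
```

```bash

python3 -m inch '[[0,0,0,0.08,0.1,0.15,1],[0,0,0,0,0,0.25,1],[0,0,0,0,0,0.25,1],[0,0,0,0,0,0.2,1],[0,0,0,0,0,0.15,1],[0,0,0,0,0,0.1,1],[0,0,0,0,0,0.05,1],[0,0,0,0,0,0,1]]'
python3 -m inch '[[0,0,0,0,0,0,1],[0,0,0,0,0,0,1],[0,0,0,0,0,0,1],[0,0,0,0,0,0,1]]'
```

```text
clock: 7.75
eef_pos: [606.8, 335.2, 36.6]
tcp_rot: [-3.141, 0.0, 1.571]
contact_force: [0.4, -0.5, -0.2]
opening: 0.337
grasp_force: 29.7
clock: 8.08
eef_pos: [607.1, 335.4, 37.3]
tcp_rot: [3.141, -0.0, 1.571]
contact_force: [0.3, 0.4, -1.1]
opening: 0.334
grasp_force: 29.7
```

```bash

python3 -m inch '[[0,0,0,0,0,0.04,1],[0,0,0,0,0,0.04,1],[0,0,0,0,0,0.03,1],[0,0,0,0,0,0.02,1],[0,0,0,0,0,0,1],[0,0,0,0,0,0,1]]'
python3 -m inch '[[0,0,0,0,0,0.02,1],[0,0,0,0,0,0,1],[0,0,0,0,0,0,1]]'
```

```text
clock: 8.58
eef_pos: [606.9, 335.3, 33.9]
tcp_rot: [-3.141, 0.0, 1.571]
contact_force: [-1.3, -0.2, 1.7]
opening: 0.33
grasp_force: 29.9
clock: 8.83
eef_pos: [606.9, 335.3, 33.8]
tcp_rot: [-3.142, 0.0, 1.571]
contact_force: [-1.5, -2.2, 6.6]
opening: 0.335
grasp_force: 30.3
```

```bash

python3 -m inch '[[0,0,0,0,0,0,0.64],[0,0,0,0,0,0,0.6],[0,0,0,0,0,0,0.55],[0,0,0,0,0,0,0.5],[0,0,0,0,0,0,0.45],[0,0,0,0,0,0,0.45]]'
python3 -m inch '[[0,0,0,0,0,-0.2,0.45],[0,0,0,0,0,-0.5,0.45],[0,0,0,0,0,-0.8,0.45],[0,0,0,0,0,-0.9,0.45],[0,0,0,0,0,-0.3,0.45],[0,0,0,-0.2,-0.46,0,0.3],[0,0,0,-0.5,-0.9,0,0.3],[0,0,0,-0.5,-1,0,0.3]]'
python3 -m inch '[[0,0,0,-0.5,-1,0,0.3],[0,0,0,-0.5,-1,0,0.3],[0,0,0,-0.5,-1,0,0.3],[0,0,0,-0.5,-0.9,0,0.3],[0,0,0,-0.3,-0.6,0,0.3],[0,0,0,0,0,0.3,0.3],[0,0,0,0,0,0.5,0.3],[0,0,0,0,0,0,0.3]]'
python3 -m inch '[[0,0,0,0,0,0,0.3],[0,0,0,0,0,0,0.3]]'
python3 look.py w6
```

```text
clock: 9.33
eef_pos: [606.9, 335.3, 33.1]
tcp_rot: [-3.141, 0.0, 1.571]
contact_force: [0.5, 0.2, 0.4]
opening: 0.55
grasp_force: 0.0
clock: 10.0
eef_pos: [548.2, 305.4, 101.6]
tcp_rot: [3.14, -0.001, 1.571]
contact_force: [0.5, 0.2, -0.2]
opening: 0.697
grasp_force: 0.0
clock: 10.67
eef_pos: [435.3, 247.8, 79.8]
tcp_rot: [-3.141, 0.0, 1.571]
contact_force: [-0.8, -0.2, -0.1]
opening: 0.7
grasp_force: 0.0
clock: 10.83
eef_pos: [436.2, 248.2, 81.1]
tcp_rot: [3.141, -0.0, 1.571]
contact_force: [0.2, -0.1, 0.4]
opening: 0.695
grasp_force: 0.0
```

View pics/w6.png

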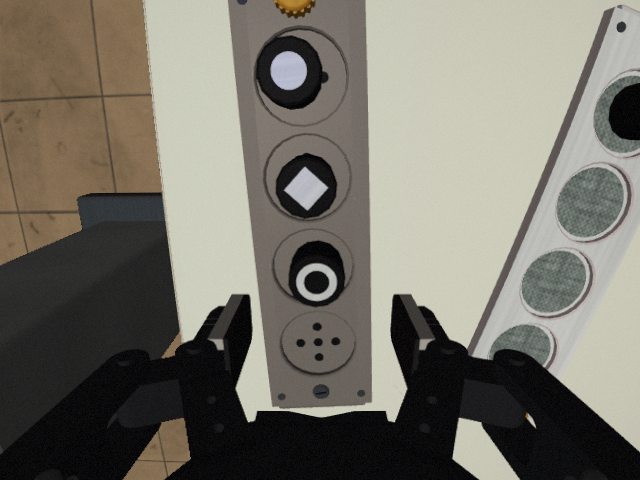

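The ring mount at (317,283) is in line with the gripper, and the strip mount stands in its well at the right (632,110). I descend, grip and carry it to (593.5,285.8).

```bash

python3 -m inch '[[0,0,0,0,0,0.4,0.3],[0,0,0,0,0,0.5,0.3],[0,0,0,0,0,0.4,0.3],[0,0,0,0,0,0.3,0.3],[0,0,0,0,0,0.16,0.3],[0,0,0,0,0,0.08,0.3],[0,0,0,0,0,0,0.3],[0,0,0,0,0,0,0.3]]'
python3 -m inch '[[0,0,0,0,0,0,0.6],[0,0,0,0,0,0,1],[0,0,0,0,0,0,1],[0,0,0,0,0,0,1],[0,0,0,0,0,0,1],[0,0,0,0,0,0,1]]'
python3 -m inch '[[0,0,0,0,0,-0.1,1],[0,0,0,0,0,-0.3,1],[0,0,0,0,0,-0.6,1],[0,0,0,0,0,-0.7,1],[0,0,0,0,0,-0.7,1],[0,0,0,0,0,0,1],[0,0,0,0,0,0,1],[0,0,0,0,0,0,1]]'
```

```text
clock: 11.55
eef_pos: [435.6, 247.9, 34.9]
tcp_rot: [3.141, -0.0, 1.571]
contact_force: [0.3, 0.6, 0.2]
opening: 0.699
grasp_force: 0.0
clock: 12.05
eef_pos: [435.7, 248.0, 35.4]
tcp_rot: [3.141, -0.0, 1.571]
contact_force: [-0.9, -1.6, 5.9]
opening: 0.332
grasp_force: 29.4
clock: 12.72
eef_pos: [435.2, 247.7, 94.7]
tcp_rot: [3.142, 0.0, 1.571]
contact_force: [-0.5, 0.1, -0.1]
opening: 0.329
grasp_force: 29.7
```

```bash

python3 -m inch '[[0,0,0,0.1,0.4,0,1],[0,0,0,0.2,0.85,0,1],[0,0,0,0.26,1,0,1],[0,0,0,0.26,1,0,1],[0,0,0,0.26,1,0,1],[0,0,0,0.24,1,0,1],[0,0,0,0.15,0.7,0,1],[0,0,0,0.05,0.38,0,1]]'
python3 -m inch '[[0,0,0,0,0,0.2,1],[0,0,0,0,0,0.4,1],[0,0,0,0,0,0.4,1],[0,0,0,0,0,0.2,1],[0,0,0,0,0,0,1],[0,0,0,0,0,0,1],[0,0,0,0,0,0,1]]'
python3 look.py w7
```

```text
clock: 13.38
eef_pos: [596.1, 286.2, 93.7]
tcp_rot: [3.141, -0.0, 1.57]
contact_force: [-0.5, -0.8, -0.8]
opening: 0.334
grasp_force: 29.7
clock: 13.97
eef_pos: [593.5, 285.9, 65.0]
tcp_rot: [3.141, -0.0, 1.571]
contact_force: [-0.1, 0.1, 0.5]
opening: 0.333
grasp_force: 29.7
```

View pics/w7.png

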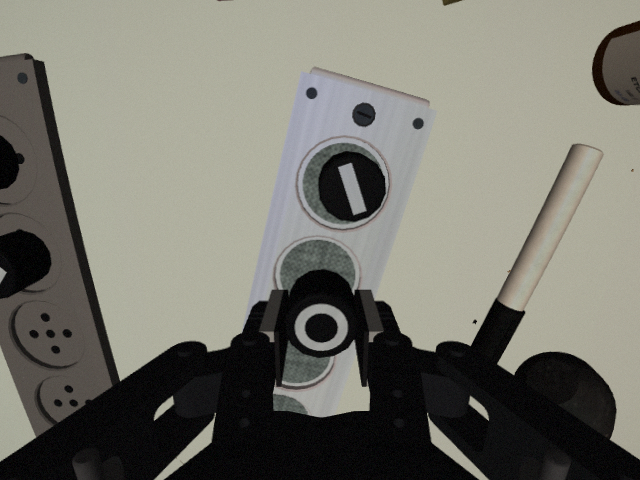

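The strip mount stands in the end well with its top at (352,186), well centre (343,182). The ring mount is over the next well, whose rim is centred near (317,275). I check the offsets.

```bash
python3 - <<'E'
import pickle,numpy as np
from h import *
F=pickle.load(open('w7.pkl','rb'));
def well(px):
    p=plane(F,px,8)[:,:2];c=np.linalg.solve(2*(p[1:]-p[0]),(p[1:]**2).sum(1)-(p[0]**2).sum());print('well',c,np.linalg.norm(p-c,axis=1)[0])
well([(343,136),(296,182),(390,182)]);well([(317,236),(274,277),(361,277)])
print('strip',plane(F,[blob(F,(352,188),'bright',28)],30),'ring@60',plane(F,[(321,326)],60))
E
```

```text
well [606.29752534 334.61340996] 23.079495020208014
well [593.62148372 285.36194221] 23.037993550347302
strip [[608.76620632 336.11419387  30.        ]] ring@60 [[595.47841631 286.65282098  60.        ]]
```

```bash

python3 -m inch '[[0,0,0,-0.05,-0.07,0.15,1],[0,0,0,0,0,0.25,1],[0,0,0,0,0,0.25,1],[0,0,0,0,0,0.2,1],[0,0,0,0,0,0.13,1],[0,0,0,0,0,0.06,1],[0,0,0,0,0,0.04,1],[0,0,0,0,0,0,1]]'
python3 -m inch '[[0,0,0,0,0,0.03,1],[0,0,0,0,0,0.02,1],[0,0,0,0,0,0,1],[0,0,0,0,0,0,1]]'
```

```text
clock: 14.68
eef_pos: [591.9, 284.5, 37.5]
tcp_rot: [-3.141, 0.0, 1.571]
contact_force: [0.3, 0.9, 0.7]
opening: 0.336
grasp_force: 29.7
clock: 15.02
eef_pos: [592.0, 284.6, 36.7]
tcp_rot: [3.141, -0.0, 1.571]
contact_force: [-0.4, -0.7, 0.3]
opening: 0.335
grasp_force: 29.7
```

```bash

python3 -m inch '[[0,0,0,0,0,0.02,1],[0,0,0,0,0,0.02,1],[0,0,0,0,0,0.01,1],[0,0,0,0,0,0,1],[0,0,0,0,0,0,1]]'
```

```text
clock: 15.43
eef_pos: [592.0, 284.6, 35.4]
tcp_rot: [3.141, -0.0, 1.571]
contact_force: [-0.3, -0.7, 2.3]
opening: 0.326
grasp_force: 29.9
```

```bash

python3 -m inch '[[0,0,0,0,0,0,0.64],[0,0,0,0,0,0,0.6],[0,0,0,0,0,0,0.55],[0,0,0,0,0,0,0.5],[0,0,0,0,0,0,0.45],[0,0,0,0,0,0,0.45]]'
python3 -m inch '[[0,0,0,0,0,-0.2,0.45],[0,0,0,0,0,-0.5,0.45],[0,0,0,0,0,-0.8,0.45],[0,0,0,0,0,-0.9,0.45],[0,0,0,0,0,-0.3,0.45],[0,0,0,0.05,-0.46,0,0.3],[0,0,0,0.1,-0.9,0,0.3],[0,0,0,0.1,-1,0,0.3]]'
python3 -m inch '[[0,0,0,0.1,-1,0,0.3],[0,0,0,0.09,-1,0,0.3],[0,0,0,0,-1,0,0.3],[0,0,0,0,-0.7,0,0.3],[0,0,0,0,-0.42,0,0.3],[0,0,0,0,0,0.3,0.3],[0,0,0,0,0,0.5,0.3],[0,0,0,0,0,0,0.3]]'
python3 -m inch '[[0,0,0,0,0,0,0.3],[0,0,0,0,0,0,0.3]]'
python3 look.py w8
cat > chk.py <<'E'
import sys,pickle,json
from h import *
from rig import r
F=pickle.load(open(sys.argv[1]+'.pkl','rb'));s=json.loads(sys.argv[2])
# pick guesses are world points: project, find bright section, cast back to z=30
for x,y in s:
    T=np.linalg.inv(F["cam_to_world"]);px=cv2.projectPoints(np.float64([[x,y,30]]),cv2.Rodrigues(T[:3,:3])[0],T[:3,3],K(F),np.array(F["dist"]))[0].ravel().astype(int)
    print(px,plane(F,[blob(F,px,'bright',22)],30).round(1).tolist())
print(r.sense()['eef_pos'])
E
python3 chk.py w8 '[[430.8,296],[423.7,348.4]]'
```

```text
clock: 15.93
eef_pos: [591.9, 284.5, 35.2]
tcp_rot: [-3.142, 0.0, 1.571]
contact_force: [0.3, -0.3, 0.1]
opening: 0.549
grasp_force: 0.0
clock: 16.6
eef_pos: [531.9, 290.5, 102.4]
tcp_rot: [-3.142, -0.0, 1.57]
contact_force: [-0.8, 1.7, 0.3]
opening: 0.703
grasp_force: 0.0
clock: 17.27
eef_pos: [429.4, 295.1, 80.9]
tcp_rot: [-3.14, 0.001, 1.571]
contact_force: [-0.4, -0.7, -0.9]
opening: 0.704
grasp_force: 0.0
clock: 17.43
eef_pos: [430.5, 295.5, 82.7]
tcp_rot: [-3.142, 0.0, 1.57]
contact_force: [-0.1, 0.0, 0.0]
opening: 0.699
grasp_force: 0.0
[317 279] [[430.8, 296.1, 30.0]]
[302 177] [[423.8, 348.3, 30.0]]
[430.54346351 295.63060552  82.8828119 ]
```

The square mount is confirmed at (430.8,296.1), with the TCP right above it. I descend 48 mm, grip and carry it to (580,236).

```bash

python3 -m inch '[[0,0,0,0,0,0.4,0.3],[0,0,0,0,0,0.5,0.3],[0,0,0,0,0,0.4,0.3],[0,0,0,0,0,0.35,0.3],[0,0,0,0,0,0.18,0.3],[0,0,0,0,0,0.08,0.3],[0,0,0,0,0,0,0.3],[0,0,0,0,0,0,0.3]]'
python3 -m inch '[[0,0,0,0,0,0,0.6],[0,0,0,0,0,0,1],[0,0,0,0,0,0,1],[0,0,0,0,0,0,1],[0,0,0,0,0,0,1],[0,0,0,0,0,0,1]]'
python3 -m inch '[[0,0,0,0,0,-0.1,1],[0,0,0,0,0,-0.3,1],[0,0,0,0,0,-0.6,1],[0,0,0,0,0,-0.7,1],[0,0,0,0,0,-0.7,1],[0,0,0,0,0,0,1],[0,0,0,0,0,0,1],[0,0,0,0,0,0,1]]'
```

```text
clock: 18.15
eef_pos: [430.0, 295.6, 35.1]
tcp_rot: [3.141, -0.0, 1.571]
contact_force: [0.1, 0.5, 0.6]
opening: 0.699
grasp_force: 0.0
clock: 18.65
eef_pos: [430.2, 295.7, 35.7]
tcp_rot: [3.141, -0.0, 1.571]
contact_force: [-1.1, -0.3, 5.8]
opening: 0.332
grasp_force: 29.3
clock: 19.32
eef_pos: [429.7, 295.4, 94.9]
tcp_rot: [3.142, 0.0, 1.571]
contact_force: [-0.4, 0.1, 0.2]
opening: 0.332
grasp_force: 29.7
```

```bash

python3 -m inch '[[0,0,0,-0.2,0.4,0,1],[0,0,0,-0.3,0.85,0,1],[0,0,0,-0.4,1,0,1],[0,0,0,-0.4,1,0,1],[0,0,0,-0.4,1,0,1],[0,0,0,-0.35,0.9,0,1],[0,0,0,-0.25,0.6,0,1],[0,0,0,-0.1,0.22,0,1]]'
python3 -m inch '[[0,0,0,0,0,0.2,1],[0,0,0,0,0,0.4,1],[0,0,0,0,0,0.4,1],[0,0,0,0,0,0.2,1],[0,0,0,0,0,0,1],[0,0,0,0,0,0,1],[0,0,0,0,0,0,1]]'
python3 look.py w9
```

```text
clock: 19.98
eef_pos: [581.6, 233.9, 94.0]
tcp_rot: [3.141, 0.0, 1.569]
contact_force: [0.5, 0.5, 0.9]
opening: 0.335
grasp_force: 29.7
clock: 20.57
eef_pos: [579.0, 235.9, 65.1]
tcp_rot: [3.142, -0.0, 1.571]
contact_force: [0.0, 0.1, -0.1]
opening: 0.33
grasp_force: 29.7
```

View pics/w9.png

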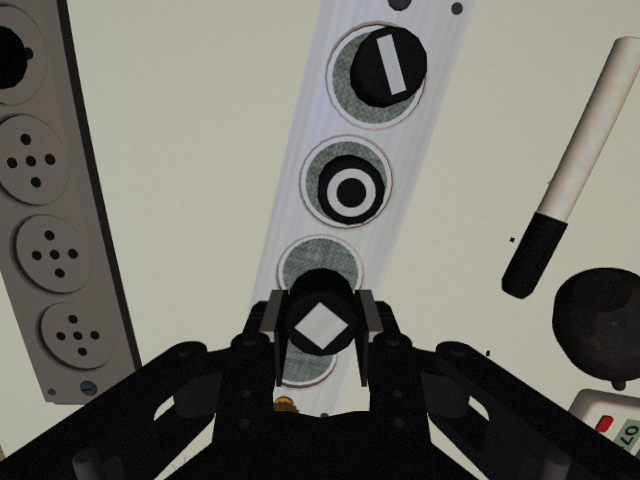

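The strip (389,66) and ring (350,190) mounts are in their wells. The square mount is over the third well from the far end, whose rim is centred near (319,277). I check the strip for contact with the rim.

```bash
python3 chk.py w9 '[[608.8,336.1],[593.5,285.4]]'; python3 - <<'E'
import pickle
from h import *
F=pickle.load(open('w9.pkl','rb'))
def well(px):
    p=plane(F,px,8)[:,:2];c=np.linalg.solve(2*(p[1:]-p[0]),(p[1:]**2).sum(1)-(p[0]**2).sum());print('well',c,np.linalg.norm(p-c,axis=1)[0])
well([(346,135),(300,182),(393,182)]);well([(320,235),(277,275),(363,275)]);print(plane(F,[(321,326)],60))
E
```

```text
[390  63] [[608.7, 336.4, 30.0]]
[350 189] [[593.6, 285.4, 30.0]]
[579.20171586 235.90233881  65.37709776]
well [593.49502895 285.36009112] 22.82839494255066
well [580.43561835 236.14899867] 22.759483643686874
[[580.96807924 236.5882702   60.        ]]
```

The strip is only 3 mm off centre, within the 8 mm of play, and the ring is centred. The square is aligned to within 1 mm, so I lower it.

```bash

python3 -m inch '[[0,0,0,0,-0.02,0.15,1],[0,0,0,0,0,0.25,1],[0,0,0,0,0,0.25,1],[0,0,0,0,0,0.2,1],[0,0,0,0,0,0.13,1],[0,0,0,0,0,0.08,1],[0,0,0,0,0,0.05,1],[0,0,0,0,0,0.02,1]]'
python3 -m inch '[[0,0,0,0,0,0.02,1],[0,0,0,0,0,0.01,1],[0,0,0,0,0,0,1],[0,0,0,0,0,0,1]]'
```

```text
clock: 21.28
eef_pos: [578.6, 235.5, 36.5]
tcp_rot: [-3.141, 0.0, 1.571]
contact_force: [-0.3, 0.2, -0.2]
opening: 0.335
grasp_force: 29.7
clock: 21.62
eef_pos: [578.8, 235.6, 36.2]
tcp_rot: [3.141, -0.0, 1.571]
contact_force: [-0.1, 0.2, -1.0]
opening: 0.33
grasp_force: 29.7
```

```bash

python3 -m inch '[[0,0,0,0,0,0.02,1],[0,0,0,0,0,0.01,1],[0,0,0,0,0,0,1],[0,0,0,0,0,0,1],[0,0,0,0,0,0,1]]'
```

```text
clock: 22.03
eef_pos: [578.9, 235.6, 35.7]
tcp_rot: [3.141, -0.0, 1.571]
contact_force: [-0.5, 0.0, 5.4]
opening: 0.334
grasp_force: 30.2
```

```bash

python3 -m inch '[[0,0,0,0,0,0,0.64],[0,0,0,0,0,0,0.6],[0,0,0,0,0,0,0.55],[0,0,0,0,0,0,0.5],[0,0,0,0,0,0,0.45],[0,0,0,0,0,0,0.45]]'
python3 -m inch '[[0,0,0,0,0,-0.2,0.45],[0,0,0,0,0,-0.5,0.45],[0,0,0,0,0,-0.8,0.45],[0,0,0,0,0,-0.9,0.45],[0,0,0,0,0,-0.3,0.45],[0,0,0,0.3,-0.46,0,0.3],[0,0,0,0.7,-0.9,0,0.3],[0,0,0,0.7,-1,0,0.3]]'
python3 -m inch '[[0,0,0,0.7,-1,0,0.3],[0,0,0,0.7,-1,0,0.3],[0,0,0,0.7,-0.9,0,0.3],[0,0,0,0.5,-0.6,0,0.3],[0,0,0,0.2,-0.37,0,0.3],[0,0,0,0,0,0.3,0.3],[0,0,0,0,0,0.5,0.3],[0,0,0,0,0,0,0.3]]'
python3 -m inch '[[0,0,0,0,0,0,0.3],[0,0,0,0,0,0,0.3]]'
python3 look.py w10; python3 chk.py w10 '[[423.7,348.4]]'
```

```text
clock: 22.53
eef_pos: [578.6, 235.5, 35.2]
tcp_rot: [-3.141, 0.0, 1.571]
contact_force: [-0.4, 0.1, 0.0]
opening: 0.55
grasp_force: 0.0
clock: 23.2
eef_pos: [519.0, 278.2, 102.7]
tcp_rot: [3.141, -0.0, 1.569]
contact_force: [-1.4, 0.3, -0.3]
opening: 0.703
grasp_force: 0.0
clock: 23.87
eef_pos: [422.1, 346.9, 80.7]
tcp_rot: [-3.14, 0.002, 1.571]
contact_force: [-1.2, -0.6, -0.7]
opening: 0.696
grasp_force: 0.0
clock: 24.03
eef_pos: [423.4, 347.5, 82.7]
tcp_rot: [-3.141, 0.0, 1.57]
contact_force: [-0.2, -0.6, 0.6]
opening: 0.699
grasp_force: 0.0
[317 278] [[423.7, 348.4, 30.0]]
[423.54289553 347.70964607  82.94552253]
```

```bash

python3 -m inch '[[0,0,0,0,0,0.4,0.3],[0,0,0,0,0,0.5,0.3],[0,0,0,0,0,0.4,0.3],[0,0,0,0,0,0.35,0.3],[0,0,0,0,0,0.18,0.3],[0,0,0,0,0,0.08,0.3],[0,0,0,0,0,0,0.3],[0,0,0,0,0,0,0.3]]'
python3 -m inch '[[0,0,0,0,0,0,0.6],[0,0,0,0,0,0,1],[0,0,0,0,0,0,1],[0,0,0,0,0,0,1],[0,0,0,0,0,0,1],[0,0,0,0,0,0,1]]'
python3 -m inch '[[0,0,0,0,0,-0.1,1],[0,0,0,0,0,-0.3,1],[0,0,0,0,0,-0.6,1],[0,0,0,0,0,-0.7,1],[0,0,0,0,0,-0.7,1],[0,0,0,0,0,0,1],[0,0,0,0,0,0,1],[0,0,0,0,0,0,1]]'
```

```text
clock: 24.75
eef_pos: [423.1, 348.2, 35.1]
tcp_rot: [3.141, -0.0, 1.571]
contact_force: [0.5, 0.3, 1.0]
opening: 0.697
grasp_force: 0.0
clock: 25.25
eef_pos: [423.1, 348.3, 35.6]
tcp_rot: [3.141, -0.0, 1.571]
contact_force: [-0.4, 0.2, 5.5]
opening: 0.328
grasp_force: 29.6
clock: 25.92
eef_pos: [422.7, 347.9, 94.9]
tcp_rot: [-3.142, 0.0, 1.571]
contact_force: [0.2, 0.9, 0.3]
opening: 0.331
grasp_force: 29.7
```

```bash

python3 -m inch '[[0,0,0,-0.4,0.4,0,1],[0,0,0,-0.8,0.75,0,1],[0,0,0,-0.95,0.85,0,1],[0,0,0,-0.95,0.85,0,1],[0,0,0,-0.95,0.85,0,1],[0,0,0,-0.9,0.8,0,1],[0,0,0,-0.6,0.5,0,1],[0,0,0,-0.4,0.33,0,1]]'
python3 -m inch '[[0,0,0,-0.3,0.2,0,1],[0,0,0,-0.21,0.2,0.2,1],[0,0,0,0,0,0.4,1],[0,0,0,0,0,0.4,1],[0,0,0,0,0,0.2,1],[0,0,0,0,0,0,1],[0,0,0,0,0,0,1],[0,0,0,0,0,0,1]]'
python3 look.py w11; python3 chk.py w11 '[[608.8,336.1],[593.5,285.4],[580.5,236.2]]'
```

```text
clock: 26.58
eef_pos: [556.9, 197.3, 93.9]
tcp_rot: [-3.14, 0.001, 1.569]
contact_force: [-0.6, 1.3, 0.0]
opening: 0.329
grasp_force: 29.7
clock: 27.25
eef_pos: [566.0, 187.1, 65.0]
tcp_rot: [-3.142, -0.0, 1.572]
contact_force: [0.2, -0.5, -1.3]
opening: 0.331
grasp_force: 29.7
[430 -72] [[609.8, 329.6, 30.0]]
[385  68] [[593.3, 285.9, 30.0]]
[350 190] [[580.7, 236.0, 30.0]]
[566.18854163 187.01570363  65.29985723]
```

View pics/w11.png

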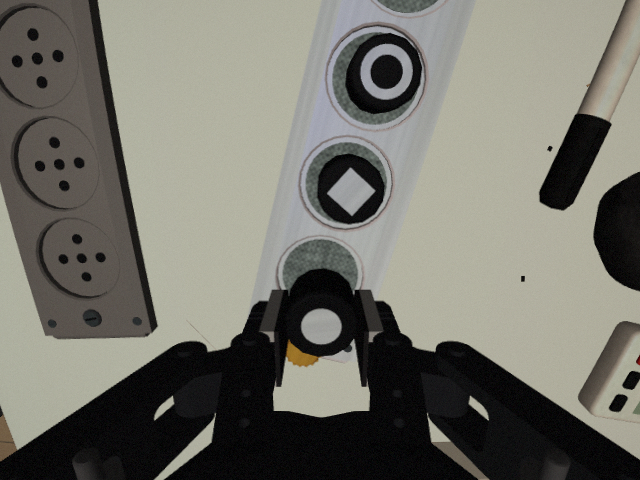

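The square (351,190) and ring (386,70) are seated. The disc is over the well next to the knob (rim near (320,277)), with the same alignment as before, so I lower it.

```bash

python3 -m inch '[[0,0,0,0,0,0.15,1],[0,0,0,0,0,0.25,1],[0,0,0,0,0,0.25,1],[0,0,0,0,0,0.2,1],[0,0,0,0,0,0.13,1],[0,0,0,0,0,0.08,1],[0,0,0,0,0,0.05,1],[0,0,0,0,0,0.02,1]]'
python3 -m inch '[[0,0,0,0,0,0.02,1],[0,0,0,0,0,0.01,1],[0,0,0,0,0,0.01,1],[0,0,0,0,0,0,1],[0,0,0,0,0,0,1]]'
```

```text
clock: 27.97
eef_pos: [566.1, 186.5, 36.5]
tcp_rot: [-3.141, 0.0, 1.571]
contact_force: [-0.6, 0.7, 0.4]
opening: 0.331
grasp_force: 29.7
clock: 28.38
eef_pos: [566.3, 186.6, 35.9]
tcp_rot: [3.141, -0.0, 1.571]
contact_force: [-0.1, -0.8, -0.5]
opening: 0.332
grasp_force: 29.7
```

```bash

python3 -m inch '[[0,0,0,0,0,0.02,1],[0,0,0,0,0,0,1],[0,0,0,0,0,0,1],[0,0,0,0,0,0,1]]'
python3 -m inch '[[0,0,0,0,0,0,0.64],[0,0,0,0,0,0,0.6],[0,0,0,0,0,0,0.55],[0,0,0,0,0,0,0.5],[0,0,0,0,0,0,0.45],[0,0,0,0,0,0,0.45]]'
python3 -m inch '[[0,0,0,0,0,-0.2,0.45],[0,0,0,0,0,-0.5,0.45],[0,0,0,0,0,-0.8,0.45],[0,0,0,0,0,-0.9,0.45],[0,0,0,0,0,-0.5,0.45],[0,0,0,0.4,-0.3,-0.5,0.45],[0,0,0,0.8,-0.6,-0.5,0.45],[0,0,0,0.9,-0.6,-0.5,0.45]]'
python3 -m inch '[[0,0,0,0.9,-0.6,-0.5,0.45],[0,0,0,0.9,-0.6,-0.5,0.45],[0,0,0,0.5,-0.2,-0.5,0.45],[0,0,0,0,0,0,0.45],[0,0,0,0,0,0,0.45],[0,0,0,0,0,0,0.45]]'
python3 look.py w12; python3 chk.py w12 '[[608.8,336.1],[593.5,285.4],[580.5,236.2],[567.8,187]]'
```

```text
clock: 28.72
eef_pos: [566.3, 186.6, 35.6]
tcp_rot: [3.141, -0.0, 1.571]
contact_force: [-1.8, 0.1, 5.4]
opening: 0.334
grasp_force: 30.2
clock: 29.22
eef_pos: [566.1, 186.5, 35.2]
tcp_rot: [-3.141, 0.0, 1.571]
contact_force: [0.3, 0.5, 0.2]
opening: 0.552
grasp_force: 0.0
clock: 29.88
eef_pos: [527.9, 239.2, 146.3]
tcp_rot: [3.142, -0.0, 1.569]
contact_force: [0.7, 0.4, 0.2]
opening: 0.551
grasp_force: 0.0
clock: 30.38
eef_pos: [493.3, 296.1, 182.4]
tcp_rot: [-3.141, 0.001, 1.571]
contact_force: [0.4, -0.3, 0.4]
opening: 0.548
grasp_force: 0.0
[470 179] [[621.4, 334.6, 30.0]]
[444 243] [[602.1, 277.7, 30.0]]
[423 299] [[593.4, 230.7, 30.0]]
[403 350] [[564.1, 195.9, 30.0]]
[493.31874246 295.76322759 182.09322973]
```

View pics/w12.png

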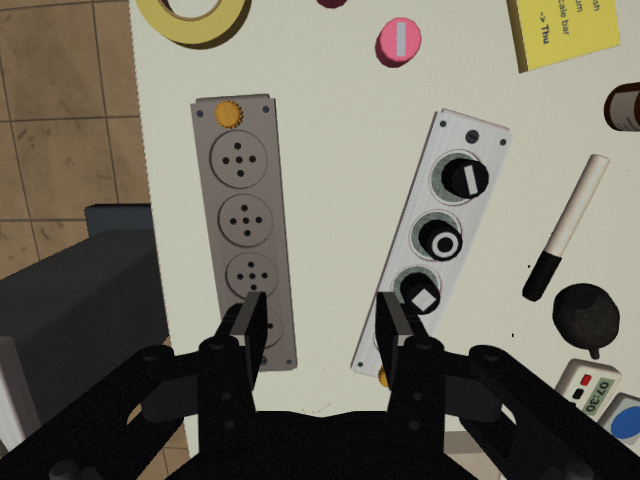

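The strip, ring and square are seated in the wells at (460,178), (437,237) and (417,290). The rinse rack is empty. The disc is hidden behind a finger, so I check it numerically from the other two cameras.

```bash
python3 - <<'E'
from h import *
from rig import grab_frame
Fs={n:grab_frame(n) for n in('side','scene')};W=[(608.8,336.1),(593.5,285.4),(580.5,236.2),(567.8,187)]
px={}
for n,F in Fs.items():
    px[n]=[]
    T=np.linalg.inv(F["cam_to_world"])
    for x,y in W:
        q=cv2.projectPoints(np.float64([[x,y,30]]),cv2.Rodrigues(T[:3,:3])[0],T[:3,3],K(F),np.array(F["dist"]))[0].ravel().round().astype(int)
        b=blob(F,q,'bright',5);px[n].append(b)
        x0,y0=q;dark=(F["pixels"][y0-10:y0+11,x0-10:x0+11].max(2)<60).sum();print(n,q,b.round(1),'dark px',dark)
print(tri(Fs['scene'],px['scene'],Fs['side'],px['side']).round(1))
E
```

```text
side [256 302] [257.3 303. ] dark px 140
side [268 281] [269.  281.1] dark px 110
side [279 262] [280.6 262.2] dark px 123
side [290 243] [293.  245.3] dark px 308
scene [232 250] [231.5 245.4] dark px 149
scene [260 244] [259.5 239.7] dark px 114
scene [286 239] [286.5 238.5] dark px 129
scene [312 233] [311.9 233. ] dark px 120
[[603.1 340.4  43.3   5.8]
 [590.4 289.1  42.5   4.3]
 [577.7 237.7  32.3   1. ]
 [559.3 193.8  36.4   3.9]]
```

The arm hides the disc in the side view, so I move back to the earlier clear viewpoint and check all four there.

```bash

python3 -m inch '[[0,0,0,-0.2,-0.5,-0.5,0.45],[0,0,0,-0.4,-0.7,-0.7,0.45],[0,0,0,-0.4,-0.7,-0.7,0.45],[0,0,0,-0.3,-0.5,-0.6,0.45],[0,0,0,0,-0.2,-0.4,0.45],[0,0,0,0,0,0,0.45],[0,0,0,0,0,0,0.45],[0,0,0,0,0,0,0.45]]'
python3 look.py w13; python3 - <<'E'
import pickle
from h import *
F=pickle.load(open('w13.pkl','rb'));T=np.linalg.inv(F["cam_to_world"])
for x,y in [(608.8,336.1),(593.5,285.4),(580.5,236.2),(567.8,187)]:
    q=cv2.projectPoints(np.float64([[x,y,30]]),cv2.Rodrigues(T[:3,:3])[0],T[:3,3],K(F),np.array(F["dist"]))[0].ravel().round().astype(int)
    b=blob(F,q,'bright',9);X,Y=q;yy,xx=np.mgrid[Y-6:Y+7,X-6:X+7]
    u=cv2.undistortPoints(np.c_[xx.ravel(),yy.ravel()].astype(float).reshape(-1,1,2),K(F),np.array(F["dist"]))[:,0]
    P=(np.c_[u,np.ones(len(u))]*F["z_map"][yy,xx].reshape(-1,1))@F["cam_to_world"][:3,:3].T+F["cam_to_world"][:3,3]
    k=abs(P[:,2]-30)<12;A=np.c_[P[k,:2]-P[k,:2].mean(0),np.ones(k.sum())];c=np.linalg.lstsq(A,P[k,2],rcond=None)[0]
    print(q,plane(F,[b],30).round(1),'top z',c[2].round(1),'slopes',c[:2].round(3),k.sum())
for n in ('dish','loupe'):pass
E
python3 -c "
from rig import grab_frame;import pickle,numpy as np
a=pickle.load(open('scene0.pkl','rb'))['pixels'].astype(int);b=grab_frame('scene')['pixels'].astype(int)
d=abs(a-b).max(2);print('dish/loupe change',d[228:270,408:472].mean(), (d[228:270,408:472]>50).sum())"
```

```text
clock: 31.2
eef_pos: [429.2, 264.2, 254.5]
tcp_rot: [-3.141, 0.0, 1.571]
contact_force: [-0.7, 0.6, 0.7]
opening: 0.547
grasp_force: 0.0
[510 136] [[608.7 336.1  30. ]] top z 29.6 slopes [-0.027  0.02 ] 169
[488 190] [[593.4 285.4  30. ]] top z 30.0 slopes [0.002 0.017] 169
[469 238] [[580.5 236.   30. ]] top z 29.7 slopes [-0.004 -0.002] 169
[452 284] [[567.9 187.   30. ]] top z 29.6 slopes [0.003 0.011] 169
dish/loupe change 16.778645833333332 0
```

All four tops stand flat at 30 mm in the right wells, and the dish and loupe have not moved.

```bash
python3 -c "
from rig import r;print(r.sign_off())"
```

```text
the job is handed in; nothing more can be done
None
```

The job is handed in: from the inspection rack's knob the order is disc, square, ring, strip, each flat in its well with the polished face up, and the glass dish and loupe were left untouched.

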